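# Make up the water kit and the soil kit

## Robot

A 6-joint arm with a two-finger parallel gripper is mounted at the origin on a cart in front of the work surface, level with it; the furniture and walls round the work are solid. World frame = base frame: x ahead of the robot, y to its left, z up, the work surface at z = 0. Lengths are in mm, angles in rad, forces in N, time in s.
With the tool pointing down it reaches from about 350 to 925 mm from the base axis. Payload 6.4 kg.
Tool frame: the origin (TCP) lies at the very end of the fingers, on their centre line; the grasp point (between the pads) lies 19 mm behind it; y points along the fingers, z is the direction in which the jaws open and shut, and the axes are right-handed (so a half turn about y gives the same grasp; the last joint's range is limited). The gripper opens to 85 mm and grips with 20 to 120 N. Pads are 22 mm wide; open, the fingers measure 114 mm over their backs; the gripper's body (76 mm by 85 mm) begins 54 mm behind the grasp point. The pads swing forward as they close: fully open they stand 13 mm farther back than shut.
Start: joints at [-1.437, 0.245, 1.558, -0, 1.339, -0.174], TCP at [196.931, -619.461, 231.29] pointing down, gripper open.
Joint ranges: [-3.13, 3.13], [-1.02, 2.26], [0.13, 2.54], [-0.95, 4.09], [0.21, 2.88], [-2.74, 2.74]. Speed limits (rad/s): [2.57, 2.57, 3.14, 3.14, 3.14, 3.14].

## Interface

Orientations are given as a 3x3 rotation matrix whose columns are the frame's x, y, z axes.
In Python, from bench import manip gives the robot as it stands.
- The arm moves only by the tool jog_arm, never from a script. Its argument "series" is text: rows parted by semicolons, each of 5 numbers parted by spaces: the shift along the world's x, y, z in m, then the turn about the world's z in degrees, then the gripper command: -1 is fully open, 1 is shut, values between are in proportion. A call has exactly 10 rows; each row shifts and turns the commanded pose from where the row before left it; what a row does not reach is not made up. A row lasts 1/10 s, in which the tool goes at most 50 mm and 8.59 degrees, less where a joint would pass 70% of its speed; a pose out of reach is approached as far as the arm can. A call with a gripper value outside its range is refused whole. The fingers move at their own pace and stop on an object; "force" is the grip in N (left out, the last holds). Time passes only in rows, so rows that do not move let the fingers close, or fill a call up. It gives the time, the measured TCP pose, the force and the opening at its end, in the units of the state.
- manip.sense(): the state, without advancing time (a new reading comes with each control period).
- manip.snapshot(name): name is "scene" or "top" or "wrist"; returns a dict with "frame" (480x640x3 uint8, blue, green, red), "K" (3x3 intrinsics, pixels), "camera_from_world" (4x4, takes a point from world to camera coordinates); the wrist camera has in their place "mount" (4x4, takes a point from camera to tool coordinates, whose origin is the TCP and whose axes are the tool frame's). Camera axes: x right, y down, z forward; pixel columns grow to the right and rows downward; lengths in mm; the calibration is good to about 2 mm. The wrist camera is an equidistant fisheye: a pixel r from the principal point sees the ray r / f radians off the axis. A picture is of the moment at which its call begins: read the wrist's pose just before it. There is no depth.
- manip.sign_off(): hands the job in, once; it reports no verdict.
Trained networks look in the newest picture that a camera, given by its name, has taken for a name from the list of things; names that differ only in an ending like _2 or _b are one class to them, and where a whole thing is asked for, a point or a joint stands for the part that bears it (a point fixed in the world has none). Each returns a list of dicts, best first, with "confidence" (0 to 1); they miss things now and then, are a little off and sometimes report something else, mostly with a low value. They report only what shows in the picture. A call takes as long as a camera call.
- manip.find_in(camera, label): "extent" ([left, top, right, bottom] in pixels, round what is visible of it).
- manip.regions_of(camera, label): "region" (480x640 bool, what is visible of it) and "extent" ([left, top, right, bottom] in pixels, round what is visible of it).
The state is a dict: "time_s": time; "q": joint angles; "joint_velocities": joint speeds; "joint_torque": joint torques, N m; "eef_pos": TCP position; "tcp_rot": TCP orientation; "contact_force": force on the tool from outside, world axes, zero at the start; "moment": the same for the moment, N m; "gripper_width": finger opening in mm.
Only numpy, scipy, OpenCV 4.12 (cv2) and the standard library are available. Lean on these libraries where they do the work, as an engineer would, in place of code of your own. Each camera call takes 0.05 s, during which the arm holds its last target. There are 200 camera calls.

## Task

Make up the two kits for today's field sampling: the near blue-capped bottle and the blue sample tube stand upright in the two round pockets of the water case, and the middle-sized tin from the stack goes upright into the round pocket of the soil case with the marker pen lying in that case's long slot. The small tin on top has to come off to reach the middle one; when you are done it must stand again on the large tin, inside its rim. Set everything down gently rather than dropping it, and leave the petri dish and the nearest conical flask standing where they are.

Things in the scene. Friction and masses are not known exactly. Their poses are not given: they have to be found in the camera images.
- water_case: White case base, dark foam on light foam, TWO ROUND pockets; fixed; 130 (x) x 180 (y) mm, walls and foam top 20 mm high. Origin: centre of underside, on the bench; z up. Pockets 10 mm deep, floor 10 mm above the bench: bottle pocket 74 mm wide, centred at x 0, y +38 mm in the case's frame; tube pocket 38 mm wide at x 0, y -50 mm. Black latches on its -x side.
- soil_case: White case base like the other (130 x 180 x 20 mm, fixed), ONE ROUND pocket and ONE LONG SLOT. Origin: centre of underside; z up. Tin pocket 66 mm wide, 10 mm deep (floor 10 mm above the bench), centred at x +20, y 0 mm. Pen slot 24 (x) by 155 mm (y), only 5 mm deep (floor 15 mm above the bench) at x -44, y 0; the pen lies along y, either way round. Latches on its -x side.
- bottle: Clear bottle with blue screw cap (cap fixed), standing upright in reach (its like at the far right back is not meant); 141 mm high, 63 mm in diameter up to about 85 mm, then a sloping shoulder; cap about 50 mm in diameter from 114 to 141 mm, to be gripped there; about 0.22 kg. Origin: centre of its underside, z up its axis.
- tube: Blue capped plastic sample tube standing upright, round, 25 mm in diameter, 68 mm high. Origin: centre of its underside, z up its axis.
- pen: Marker pen, white with a dark cap, lying flat on the bench, 13 mm wide, 133 mm long, 13 mm high. Origin: centre of its underside; its length lies along its y; z up. It does not roll.
- tin_large: Large round aluminium tin with slip lid, 84 mm in diameter, standing on the bench at the bottom of the stack, loose, about 0.34 kg. Origin: centre of its underside; z up. The flat lid top on which the next tin stands is 44 mm above the origin, inside a raised rim 3 mm high of 79 mm inner diameter.
- tin_medium: Middle-sized aluminium tin with slip lid, at the start on the large tin and under the small one: 56 mm in diameter across the lid (upper half; 53 mm below), 39 mm high with its rim. Origin: centre of its underside; z up. Flat lid top at 36 mm, inside a raised rim 3 mm high, 51 mm inner diameter. About 0.12 kg.
- tin_small: Small round aluminium tin with slip lid, 40 mm in diameter across the lid (the upper half; the body below is 37 mm), at the start on top of the middle tin. Origin: centre of its underside; z up. 35 mm high over all. About 0.07 kg. May be set down anywhere on the bench in between.
- dish: Bystander: closed glass petri dish, 64 mm in diameter, 16 mm high, lying on the bench among the things. Origin: centre of its underside. Leave it alone.
- flask: Bystander: small conical glass flask, the one nearest the robot, 63 mm in diameter at the foot, 105 mm high, standing upright behind the things. Origin: centre of its underside. Leave it alone.

How it is judged:
By the outcome, as a careful person would: the job done as asked, in the order asked, and still so for the second after the job is handed in, with the robot touching nothing.
It also fails if it takes over 144 s, if anything falls off the work surface, if the arm or the gripper's body presses on something with over 40 N, if the wrist force passes 120 N, or if a joint passes its speed limit or range.

## Working session

There is one attempt and no reset: what is moved stays moved. The work goes in short steps, Python scripts to look and compute and a tool call to move; the robot and the scene stay as the last step left them, time stands still between calls to the robot, and variables do not carry over. Pictures are saved under pics/ and viewed, about 12 in all and at most 16, crops included, and the job is handed in when it is done.

Besides the shell and the picture viewer there is one more tool, called after "Request:" as name(argument=value, ...), one argument or row to a line, values as JSON. jog_arm: Moves the arm, as the interface text tells. Its arguments: {"type":"object","properties":{"series":{"type":"string"},"force":{"type":"number"}},"required":["series"]}

```bash
ls; mkdir -p pics; cat > h.py <<'E'
import numpy as np, cv2
from bench import manip
def px2w(s,uv,z):
    "pixel -> world at height z (fixed camera)"
    T=np.array(s["camera_from_world"]);K=np.array(s["K"])
    d=T[:3,:3].T@np.linalg.solve(K,[uv[0],uv[1],1]);c=-T[:3,:3].T@T[:3,3]
    return c+d*(z-c[2])/d[2]
E
python3 - <<'E'
from h import *
s=manip.sense();print(s)
for n in("scene","top"):
    p=manip.snapshot(n);cv2.imwrite(f"pics/{n}0.png",p["frame"])
    T=np.array(p["camera_from_world"]);print(n,np.array(p["K"]).tolist(),(-T[:3,:3].T@T[:3,3]).round(),T[:3,:3].round(2).tolist())
    for l in "water_case soil_case bottle tube pen tin_large tin_medium tin_small dish flask".split():
        print(l,[(np.round(d["extent"]).astype(int).tolist(),round(d["confidence"],2)) for d in manip.find_in(n,l)[:3]])
E
```

```text
pics
{'time_s': 0.0, 'q': array([-1.43714624e+00,  2.45826727e-01,  1.55904208e+00,  8.57073329e-06,
        1.33869178e+00, -1.74122156e-01]), 'joint_velocities': array([ 0.00129991,  0.00126398,  0.00190145, -0.00037953, -0.00224402,
        0.00148593]), 'joint_torque': array([-2.68855438e-04, -4.29511249e+01, -3.26126397e+01, -2.83098534e-04,
        5.26642005e-03, -5.24466358e-06]), 'eef_pos': array([ 196.82573073, -618.88746698,  230.15713952]), 'tcp_rot': array([[-9.53011445e-01, -2.53966496e-04,  3.02934185e-01],
       [-3.02934091e-01,  1.95150136e-03, -9.53009511e-01],
       [-3.49143987e-04, -9.99998064e-01, -1.93673824e-03]]), 'contact_force': array([-0.2621098 ,  0.39951923, -0.44012874]), 'moment': array([0.03023116, 0.05331821, 0.05480135]), 'gripper_width': 85.4730543820179}
scene [[446.2721082881382, 0.0, 325.33998015659455], [0.0, 446.2721082881382, 232.72155030001568], [0.0, 0.0, 1.0]] [   8. -478.  530.] [[0.6, -0.8, -0.01], [-0.41, -0.3, -0.86], [0.69, 0.52, -0.51]]
water_case [([262, 287, 401, 378], 0.82)]
soil_case [([168, 243, 274, 312], 0.61), ([420, 341, 
[... 359 characters left out ...]
214, 450, 267], 0.93), ([168, 244, 274, 312], 0.74)]
top [[597.7434688041953, 0.0, 322.4849195717692], [0.0, 597.7434688041953, 251.46382353310688], [0.0, 0.0, 1.0]] [ 394.  -12. 1479.] [[-0.02, -1.0, -0.01], [-0.99, 0.02, -0.15], [0.15, 0.01, -0.99]]
water_case [([343, 276, 426, 347], 0.85)]
soil_case [([228, 280, 314, 348], 0.62)]
bottle [([373, 224, 408, 254], 0.59)]
tube [([311, 232, 320, 244], 0.53)]
pen [([436, 279, 493, 288], 0.48)]
tin_large [([230, 228, 267, 261], 0.69), ([441, 280, 492, 289], 0.59), ([236, 229, 263, 253], 0.56)]
tin_medium [([234, 226, 261, 250], 0.48)]
tin_small [([234, 227, 256, 246], 0.56)]
dish [([175, 265, 199, 292], 0.87)]
flask [([385, 174, 411, 205], 0.85)]
```

```bash
python3 -c "
import cv2
a=cv2.imread('pics/top0.png');cv2.imwrite('pics/top0c.png',cv2.resize(a[160:360,150:510],None,fx=2.2,fy=2.2,interpolation=2))"
```

```text
(no output)
```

View pics/scene0.png

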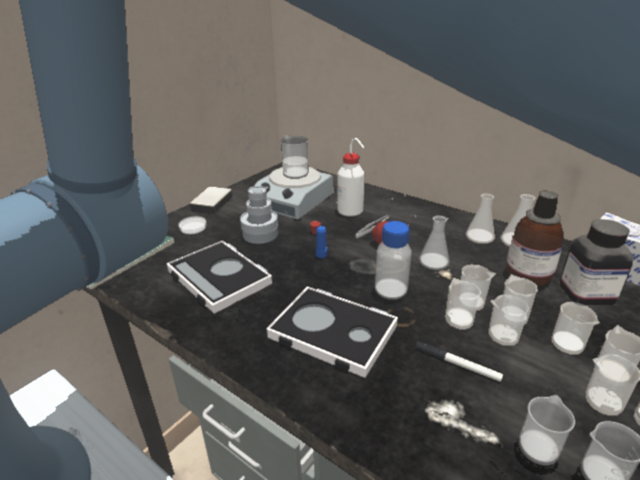

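View pics/top0c.png

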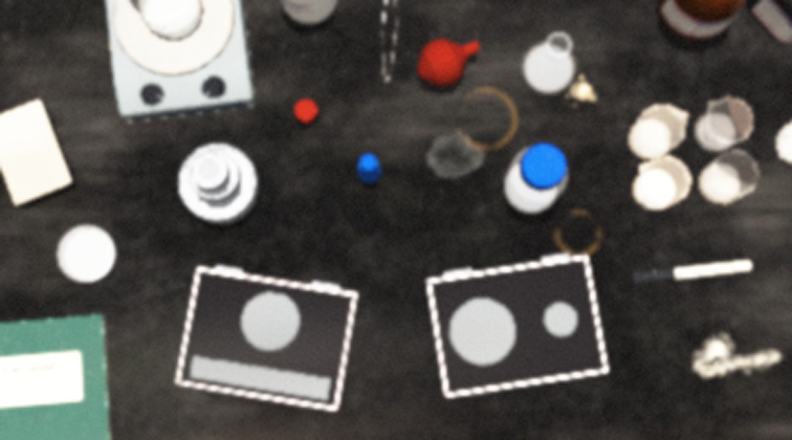

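```bash
cat >> h.py <<'E'
def wray(s,uv,st):
    "wrist pixel -> camera centre, ray in world"
    K=np.array(s["K"]);M=np.array(s["mount"]);d=(np.array(uv)-K[:2,2])/[K[0,0],K[1,1]];t=np.hypot(*d)
    v=np.r_[d/t*np.sin(t),np.cos(t)] if t>1e-9 else np.array([0,0,1.])
    R=np.array(st["tcp_rot"]);return R@M[:3,3]+st["eef_pos"],R@M[:3,:3]@v
def wpx(s,uv,st,z):
    c,v=wray(s,uv,st);return c+v*(z-c[2])/v[2]
def wproj(s,P,st):
    K=np.array(s["K"]);M=np.array(s["mount"]);R=np.array(st["tcp_rot"])
    p=M[:3,:3].T@(R.T@(np.array(P,float)-st["eef_pos"])-M[:3,3]);t=np.arctan2(np.hypot(*p[:2]),p[2]);h=p[:2]/np.hypot(*p[:2])
    return K[:2,2]+t*h*[K[0,0],K[1,1]]
E
python3 - <<'E'
from h import *
p=manip.snapshot("top")
for l,z in (("water_case",20),("soil_case",20),("pen",7),("dish",10),("flask",50),("bottle",70),("tube",68),("tin_large",40),("tin_small",115)):
    for r in manip.regions_of("top",l)[:1]:
        c=cv2.findContours(r["region"].astype(np.uint8),0,1)[0];c=max(c,key=cv2.contourArea)
        w=np.array([px2w(p,q[0],z)[:2] for q in c],np.float32);(x,y),s,a=cv2.minAreaRect(w)
        print(l,round(r["confidence"],2),"ctr",round(x),round(y),"size",np.round(s),"ang",round(a,1),"ext",np.round(r["extent"]))
g=cv2.cvtColor(p["frame"],6)
m=(g>130).astype(np.uint8);n,L,S,C=cv2.connectedComponentsWithStats(m)
for i in range(1,n):
    if S[i,4]>100 and 220<C[i][0]<440 and 270<C[i][1]<360: print(S[i],C[i].round(1),px2w(p,C[i],14).round(1))
hsv=cv2.cvtColor(p["frame"],cv2.COLOR_BGR2HSV)
m=cv2.inRange(hsv,(100,140,60),(130,255,255));n,L,S,C=cv2.connectedComponentsWithStats(m)
for i in range(1,n):
    if S[i,4]>20: print("blue",S[i],C[i].round(1),px2w(p,C[i],141).round(1),px2w(p,C[i],65).round(1))
E
```

```text
water_case 0.73 ctr 472 -145 size [141. 181.] ang 7.4 ext [347. 274. 425. 344.]
soil_case 0.79 ctr 464 132 size [181. 141.] ang 79.7 ext [230. 281. 315. 347.]
pen 0.64 ctr 527 -340 size [ 13. 127.] ang 4.7 ext [439. 280. 491. 290.]
dish 0.61 ctr 563 335 size [65. 62.] ang 88.6 ext [173. 263. 200. 290.]
flask 0.72 ctr 760 -188 size [59. 68.] ang 88.5 ext [386. 173. 410. 200.]
bottle 0.83 ctr 628 -167 size [62. 76.] ang 61.4 ext [377. 226. 408. 256.]
tube 0.67 ctr 644 14 size [22. 29.] ang 88.8 ext [314. 230. 320. 242.]
tin_large 0.82 ctr 631 179 size [80. 82.] ang 25.7 ext [232. 227. 268. 261.]
[344 275  83  66 816] [384.1 306.1] [ 475.5 -144.4   14. ]
[ 229  280   84   67 1501] [269.7 320.8] [446.2 135.5  14. ]
[259 293  27  26 565] [272.5 305.5] [483.2 128.4  14. ]
[354 295  31  31 730] [368.9 310.2] [ 466.4 -107.    14. ]
[397 297  16  16 190] [404.4 304.8] [ 477.6 -194.    14. ]
blue [566 138  24  22 413] [577.8 148.4] [ 821.3 -593.5  141. ] [ 845.5 -626.5   65. ]
blue [387 225  21  21 343] [396.8 234.7] [ 629.3 -168.   141. ] [ 642.7 -176.8   65. ]
blue [312 229  12  14 130] [317.1 235.8] [631.3  13.  141. ] [644.8  14.4  65. ]
```

Request:
jog_arm(
  series="0.031 0.032 0.005 0 -1;0.031 0.032 0.005 0 -1;0.031 0.032 0.005 0 -1;0.031 0.032 0.005 0 -1;0.031 0.032 0 0 -1;0.031 0.032 0 0 -1;0.031 0.032 0 0 -1;0.031 0.032 0 0 -1;0.031 0.032 0 0 -1;0.031 0.032 0 0 -1",
  force=40,
)

```text
time_s: 2.6
eef_pos: [508.0, -298.0, 251.6]
tcp_rot: [[-0.953, 0.0, 0.303], [-0.303, -0.0, -0.953], [-0.0, -1.0, 0.001]]
contact_force: [-0.3, -1.0, -0.1]
gripper_width: 85.5
```

Request:
jog_arm(
  series="0.031 0.032 0 0 -1;0.031 0.032 0 0 -1;0.031 0.032 0 0 -1;0.03 0.033 0 0 -1;0 0 0 0 -1;0 0 0 0 -1;0 0 0 0 -1;0 0 0 0 -1;0 0 0 0 -1;0 0 0 0 -1",
)

```text
time_s: 3.6
eef_pos: [629.6, -171.2, 251.4]
tcp_rot: [[-0.953, 0.0, 0.302], [-0.302, -0.0, -0.953], [-0.0, -1.0, 0.0]]
contact_force: [-0.7, 0.4, 0.1]
gripper_width: 85.4
```

```bash
python3 - <<'E'
from h import *
st=manip.sense();p=manip.snapshot("wrist");cv2.imwrite("pics/w1.png",p["frame"])
print(st["eef_pos"],st["tcp_rot"].round(3).tolist(),st["q"].round(2));print(np.array(p["K"]).tolist(),np.array(p["mount"]).round(3).tolist())
for l in("bottle","tube","water_case","flask"):print(l,[(np.round(d["extent"]),round(d["confidence"],2)) for d in manip.find_in("wrist",l)[:2]])
for P in([629,-168,141],[644,14,68],[466,-107,20],[478,-194,20],[760,-188,0]):print(P,wproj(p,P,st).round())
hsv=cv2.cvtColor(p["frame"],cv2.COLOR_BGR2HSV)
m=cv2.inRange(hsv,(100,140,60),(130,255,255));n,L,S,C=cv2.connectedComponentsWithStats(m)
for i in range(1,n):
    if S[i,4]>60: print("blue",S[i],C[i].round(1),wpx(p,C[i],st,141).round(1),wpx(p,C[i],st,68).round(1))
E
```

```text
[ 629.57938084 -171.18760374  251.43711143] [[-0.953, 0.0, 0.302], [-0.302, -0.0, -0.953], [-0.0, -1.0, 0.0]] [-0.44  0.23  1.53  0.    1.37  0.83]
[[371.64829954431775, 0.0, 316.7310341283606], [0.0, 371.64829954431775, 244.72628859563977], [0.0, 0.0, 1.0]] [[0.0, 0.948, 0.318, -81.436], [0.001, -0.318, 0.948, -142.393], [1.0, 0.0, -0.001, -0.822], [0.0, 0.0, 0.0, 1.0]]
bottle [(array([279., 172., 350., 266.]), 0.94)]
tube [(array([126., 125., 173., 150.]), 0.73)]
water_case [(array([  3.,  97.,  43., 150.]), 0.16)]
flask [(array([348.,  56., 417., 116.]), 0.87)]
[629, -168, 141] [314. 240.]
[644, 14, 68] [135. 147.]
[466, -107, 20] [224. 319.]
[478, -194, 20] [297. 332.]
[760, -188, 0] [371.  90.]
blue [128 125  44  26 860] [150.  137.8] [667.1 -32.5 141. ] [6.556e+02 2.000e-01 6.800e+01]
blue [ 281  202   65   66 3345] [313.2 235. ] [ 632.3 -166.5  141. ] [ 610.8 -172.5   68. ]
```

View pics/w1.png

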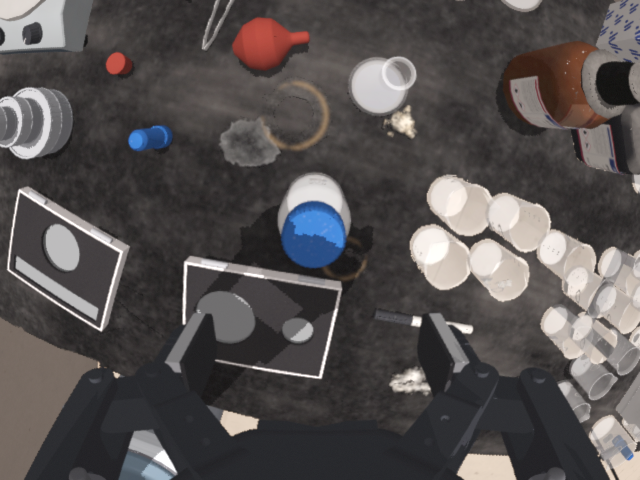

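Request:
jog_arm(
  series="0.0025 0.004 -0.02 0 -1;0 0 -0.025 0 -1;0 0 -0.025 0 -1;0 0 -0.025 0 -1;0 0 -0.025 0 -1;0 0 -0.015 0 -1;0 0 -0.008 0 -1;0 0 0 0 -1;0 0 0 0 0.5;0 0 0 0 1",
)

```text
time_s: 4.85
eef_pos: [633.4, -166.9, 110.0]
tcp_rot: [[-0.953, 0.003, 0.303], [-0.303, -0.001, -0.953], [-0.002, -1.0, 0.002]]
contact_force: [-0.1, 0.0, -0.7]
gripper_width: 59.1
```

Request:
jog_arm(
  series="0 0 0 0 1;0 0 0 0 1;0 0 0 0 1;0 0 0 0 1;0 0 0 0 1;0 0 0 0 1;0 0 0 0 1;0 0 0 0 1;0 0 0 0 1;0 0 0 0 1",
)

```text
time_s: 5.85
eef_pos: [633.6, -167.1, 110.0]
tcp_rot: [[-0.953, 0.003, 0.303], [-0.303, -0.001, -0.953], [-0.002, -1.0, 0.002]]
contact_force: [-0.6, -0.0, 5.3]
gripper_width: 45.6
```

Request:
jog_arm(
  series="0 0 0.01 0 1;0 0 0.02 0 1;0 0 0.02 0 1;0 0 0 0 1;0 0 0 0 1;0 0 0 0 1;0 0 0 0 1;0 0 0 0 1;0 0 0 0 1;0 0 0 0 1",
  force=60,
)

```text
time_s: 6.85
eef_pos: [632.3, -166.4, 158.0]
tcp_rot: [[-0.953, -0.0, 0.303], [-0.303, 0.0, -0.953], [0.0, -1.0, -0.0]]
contact_force: [-0.1, 0.2, -1.5]
gripper_width: 45.0
```

```bash
python3 - <<'E'
from h import *
st=manip.sense();p=manip.snapshot("wrist");q=manip.snapshot("scene")
print(st["contact_force"],st["gripper_width"],st["eef_pos"])
cv2.imwrite("pics/v2.png",np.hstack([cv2.resize(p["frame"],(400,300)),cv2.resize(q["frame"][150:400,280:520],(312,300))]))
E
```

```text
[-0.07538485  0.18880275 -1.45944953] 44.99099295579265 [ 632.3476824  -166.42049684  158.04307204]
```

View pics/v2.png

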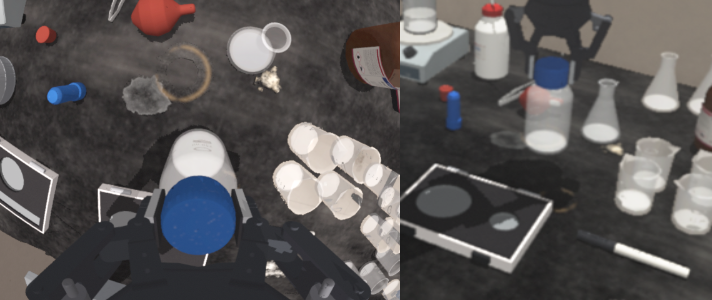

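```bash
python3 - <<'E'
from h import *
p=manip.snapshot("wrist");f=cv2.imread("pics/w1.png")
st=dict(eef_pos=np.array([629.58,-171.19,251.44]),tcp_rot=np.array([[-0.953,0,.302],[-.302,0,-.953],[0,-1,0]]))
g=cv2.cvtColor(f,6)
for n,s in(("bp",(225,308)),("tp",(298,330)),("soilp",(60,247)),("slot",(60,290))):
    m=np.zeros((482,642),np.uint8);h=g.copy();cv2.floodFill(h,m,s,255,12,12,4|cv2.FLOODFILL_MASK_ONLY|(1<<8))
    m=cv2.morphologyEx(m[1:-1,1:-1],cv2.MORPH_CLOSE,np.ones((7,7)))
    c=max(cv2.findContours(m,0,1)[0],key=cv2.contourArea)
    # far-side edge seen at rim; use floor height 10 for far edge, 20 near -> 15 mean
    w=np.array([wpx(p,q[0],st,15)[:2] for q in c],np.float32);e=cv2.minEnclosingCircle(w);r=cv2.minAreaRect(w)
    print(n,m.sum(),np.round(e[0],1),round(e[1],1),np.round(r[0],1),np.round(r[1],1),round(r[2],1))
E
```

```text
bp 255219 [ 232.2 -196.6] 872.8 [ 398.5 -135.4] [ 989.8 1625.8] 20.2
tp 255219 [ 232.2 -196.6] 872.8 [ 398.5 -135.4] [ 989.8 1625.8] 20.2
soilp 1107 [483.  128.8] 31.1 [483.2 128.7] [59.6 56.1] 3.4
slot 941 [419.5 141.7] 76.2 [418.3 142. ] [152.3  19.5] 79.1
```

Request:
jog_arm(
  series="-0.0276 0.0098 0 0 1;-0.0276 0.0098 0 0 1;-0.0276 0.0098 0 0 1;-0.0276 0.0098 0 0 1;-0.0276 0.0098 0 0 1;-0.0276 0.0098 0 0 1;0 0 0 0 1;0 0 0 0 1;0 0 -0.010 0 1;0 0 -0.005 0 1",
)

```text
time_s: 8.0
eef_pos: [467.3, -107.9, 142.5]
tcp_rot: [[-0.953, -0.0, 0.303], [-0.303, 0.0, -0.953], [0.0, -1.0, -0.0]]
contact_force: [-0.9, -0.3, -2.9]
gripper_width: 45.5
```

```bash
python3 - <<'E'
from h import *
st=manip.sense();p=manip.snapshot("wrist");q=manip.snapshot("scene");t=manip.snapshot("top")
print(st["contact_force"],st["gripper_width"],st["eef_pos"])
cv2.imwrite("pics/v3.png",np.hstack([cv2.resize(p["frame"],(400,300)),cv2.resize(q["frame"][200:400,240:440],(300,300))]))
E
```

```text
[-0.91133774 -0.29981982 -2.92038051] 45.53952043384232 [ 467.27312659 -107.88702897  142.47218155]
```

View pics/v3.png

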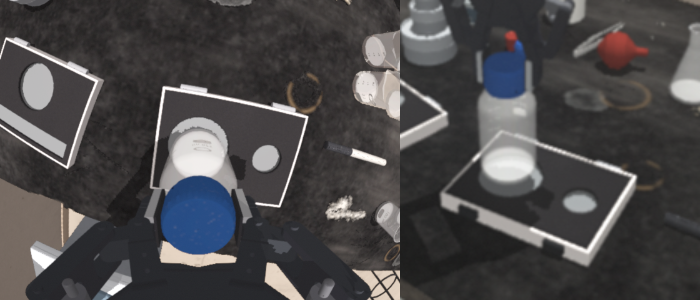

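Request:
jog_arm(
  series="0 0 -0.005 0 1;0 0 -0.005 0 1;0 0 -0.004 0 1;0 0 -0.003 0 1;0 0 -0.002 0 1;0 0 -0.001 0 1;0 0 -0.001 0 1;0 0 0 0 1;0 0 0 0 1;0 0 0 0 1",
)

```text
time_s: 9.15
eef_pos: [466.9, -107.7, 122.4]
tcp_rot: [[-0.953, 0.0, 0.303], [-0.303, -0.0, -0.953], [-0.0, -1.0, 0.0]]
contact_force: [-0.5, 0.3, -3.0]
gripper_width: 45.2
```

```bash
python3 - <<'E'
from h import *
st=manip.sense();p=manip.snapshot("wrist");K=np.array(p["K"])
print(st["contact_force"],st["moment"],st["eef_pos"])
g=cv2.cvtColor(p["frame"],6);cv2.imwrite("pics/w4.png",p["frame"])
for n,P in(("tp",[477.6,-194,14]),("soil",[483,128.5,14])):
    u=wproj(p,P,st);s=tuple(int(v) for v in u.round())
    m=np.zeros((482,642),np.uint8);cv2.floodFill(g.copy(),m,s,255,20,20,4|cv2.FLOODFILL_MASK_ONLY|cv2.FLOODFILL_FIXED_RANGE|(1<<8))
    c=max(cv2.findContours(m[1:-1,1:-1],0,1)[0],key=cv2.contourArea)
    w=np.array([wpx(p,q[0],st,15)[:2] for q in c],np.float32);e=cv2.minEnclosingCircle(w)
    print(n,s,np.round(e[0],1),round(e[1],1))
E
```

```text
[-0.48699042  0.33729115 -2.97027186] [ 0.01107847  0.02397933 -0.01654216] [ 466.91587864 -107.699411    122.439073  ]
tp (433, 262) [ 478.3 -192.1] 17.8
soil (46, 140) [483.3 126.9] 31.2
```

Request:
jog_arm(
  series="0 0.001 -0.001 0 1;0 0 -0.001 0 1;0 0 -0.0005 0 1;0 0 0 0 1;0 0 0 0 1;0 0 0 0 1;0 0 0 0 1;0 0 0 0 1;0 0 0 0 1;0 0 0 0 1",
)

```text
time_s: 10.2
eef_pos: [467.0, -106.7, 120.1]
tcp_rot: [[-0.953, 0.0, 0.303], [-0.303, 0.0, -0.953], [-0.0, -1.0, 0.0]]
contact_force: [-3.3, 1.4, 4.8]
gripper_width: 45.2
```

Request:
jog_arm(
  series="0 0 0 0 0.3;0 0 0 0 -0.3;0 0 0 0 -1;0 0 0 0 -1;0 0 0 0 -1;0 0 0 0 -1;0 0 0.02 0 -1;0 0 0.03 0 -1;0 0 0.03 0 -1;0 0 0.03 0 -1",
)

```text
time_s: 11.2
eef_pos: [466.7, -106.6, 230.8]
tcp_rot: [[-0.953, -0.0, 0.303], [-0.303, 0.0, -0.953], [0.0, -1.0, -0.0]]
contact_force: [-0.3, 0.1, -0.3]
gripper_width: 85.6
```

Request:
jog_arm(
  series="0.029 0.02 0 0 -1;0.029 0.02 0 0 -1;0.029 0.02 0 0 -1;0.029 0.02 0 0 -1;0.029 0.02 0 0 -1;0.029 0.02 0 0 -1;0 0 -0.02 0 -1;0 0 0 0 -1;0 0 0 0 -1;0 0 0 0 -1",
)

```text
time_s: 12.2
eef_pos: [640.8, 12.9, 210.7]
tcp_rot: [[-0.953, 0.001, 0.302], [-0.302, -0.0, -0.953], [-0.001, -1.0, 0.0]]
contact_force: [-0.1, -0.3, 0.5]
gripper_width: 85.4
```

```bash
python3 - <<'E'
from h import *
st=manip.sense();p=manip.snapshot("wrist");cv2.imwrite("pics/w5.png",p["frame"])
print(st["contact_force"],st["eef_pos"],st["gripper_width"])
hsv=cv2.cvtColor(p["frame"],cv2.COLOR_BGR2HSV)
m=cv2.inRange(hsv,(100,140,60),(130,255,255));n,L,S,C=cv2.connectedComponentsWithStats(m)
for i in range(1,n):
    if S[i,4]>60: print("blue",S[i],C[i].round(1))
print(wproj(p,[644.5,14.4,68],st),wproj(p,[644.5,14.4,0],st),wproj(p,[467,-106.7,151],st))
for l in("bottle","tin_small","tin_medium","tin_large"):print(l,[(np.round(d["extent"]),round(d["confidence"],2)) for d in manip.find_in("wrist",l)[:2]])
E
```

```text
[-0.06771468 -0.31968375  0.46446156] [640.83952209  12.86673487 210.6513121 ] 85.43770264098042
blue [304 187  28  41 939] [317.9 207. ]
[317.69615141 223.37938364] [317.57364786 205.06570158] [387.32886222 475.73849955]
bottle [(array([344., 364., 408., 432.]), 0.58)]
tin_small [(array([ 75., 154., 137., 211.]), 0.65)]
tin_medium [(array([ 98., 140., 163., 208.]), 0.74), (array([ 75., 154., 137., 213.]), 0.31)]
tin_large [(array([109., 125., 191., 220.]), 0.95)]
```

View pics/w5.png

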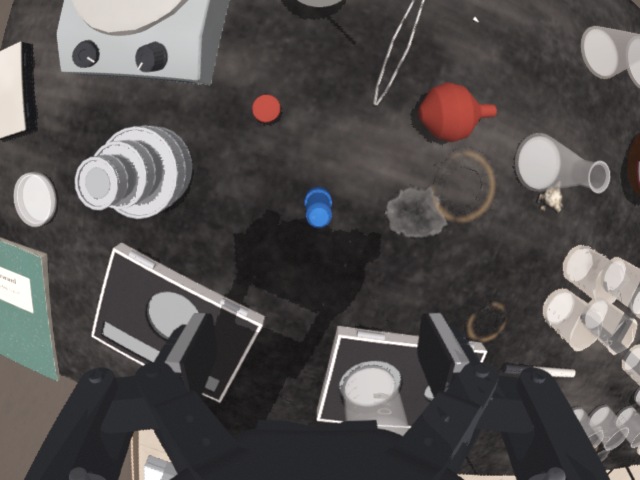

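```bash
python3 - <<'E'
from h import *
p=manip.snapshot("wrist");st=manip.sense()
print("tube",wpx(p,(318.5,215),st,68),wpx(p,(318.5,199),st,0))
print("small",wpx(p,(97.5,182),st,115),"large", wpx(p,(150,171),st,40))
for P in([650,12,68],[650,12,0]):print(wproj(p,P,st))
g=cv2.cvtColor(p["frame"],6)[120:230,60:210];print(st["q"].round(2))
im=np.hstack([cv2.resize(p["frame"][150:260,250:390],None,fx=2.8,fy=2.8,interpolation=2),cv2.resize(p["frame"][120:230,60:200],None,fx=2.8,fy=2.8,interpolation=2)])
cv2.imwrite("pics/c5.png",im)
E
```

```text
tube [651.34275255  16.13162971  68.        ] [650.60191048  15.62812963   0.        ]
small [639.91843537 181.33155434 115.        ] large [639.7327095  171.65712755  40.        ]
[322.96327647 218.1065901 ]
[321.88483222 200.69241633]
[-0.16  0.24  1.6   0.    1.3   1.11]
```

View pics/c5.png

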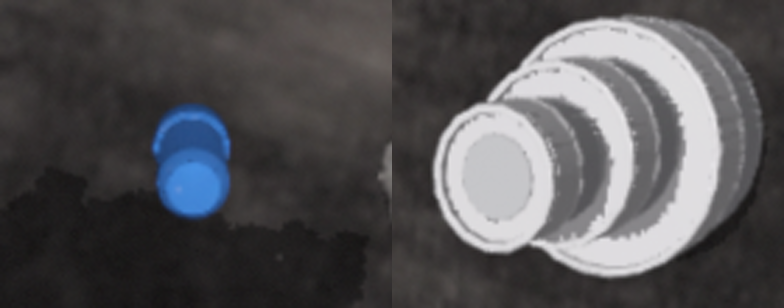

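Request:
jog_arm(
  series="0.01 0.003 -0.025 0 -1;0 0 -0.03 0 -1;0 0 -0.03 0 -1;0 0 -0.03 0 -1;0 0 -0.03 0 -1;0 0 -0.025 0 -1;0 0 -0.012 0 -1;0 0 0 0 -1;0 0 0 0 0.5;0 0 0 0 1",
  force=30,
)

```text
time_s: 13.5
eef_pos: [652.3, 16.1, 29.8]
tcp_rot: [[-0.953, 0.003, 0.303], [-0.303, -0.0, -0.953], [-0.003, -1.0, 0.001]]
contact_force: [-0.5, 1.1, -0.0]
gripper_width: 58.6
```

Request:
jog_arm(
  series="0 0 0 0 1;0 0 0 0 1;0 0 0 0 1;0 0 0 0 1;0 0 0 0 1;0 0 0 0 1;0 0 0 0 1;0 0 0 0 1;0 0 0.02 0 1;0 0 0.02 0 1",
)

```text
time_s: 14.5
eef_pos: [649.6, 16.5, 66.8]
tcp_rot: [[-0.953, -0.003, 0.303], [-0.303, 0.0, -0.953], [0.003, -1.0, -0.001]]
contact_force: [1.3, 0.2, -1.0]
gripper_width: 21.1
```

Request:
jog_arm(
  series="0 -0.021 0 8 1;0 -0.021 0 8 1;0 -0.021 0 8 1;0 -0.021 0 8 1;0 -0.021 0 8 1;0 -0.021 0 8 1;0 -0.021 0 8 1;0 -0.021 0 8 1;0 -0.021 0 8 1;0 -0.02 0 0 1",
)

```text
time_s: 15.5
eef_pos: [650.3, -193.4, 67.0]
tcp_rot: [[-0.007, -0.001, 1.0], [-1.0, 0.001, -0.007], [-0.001, -1.0, -0.001]]
contact_force: [0.4, -0.9, -0.2]
gripper_width: 21.0
```

Request:
jog_arm(
  series="-0.03 0 0 0 1;-0.035 0 0 0 1;-0.035 0 0 0 1;-0.035 0 0 0 1;-0.035 0 0 0 1;0 0 0 0 1;0 0 0 0 1;0 0 0 0 1;0 0 0 0 1;0 0 0 0 1",
)

```text
time_s: 16.5
eef_pos: [481.6, -192.8, 67.9]
tcp_rot: [[-0.006, 0.0, 1.0], [-1.0, -0.0, -0.006], [0.0, -1.0, 0.0]]
contact_force: [-1.4, 0.2, -0.6]
gripper_width: 21.2
```

```bash
python3 - <<'E'
from h import *
st=manip.sense();p=manip.snapshot("wrist");q=manip.snapshot("scene")
print(st["contact_force"],st["gripper_width"],st["eef_pos"],st["q"].round(2))
print(wproj(p,[478,-193,20],st))
cv2.imwrite("pics/v6.png",np.hstack([p["frame"][100:420,150:480],cv2.resize(q["frame"][200:400,240:440],(320,320))]))
E
```

```text
[-1.3873879   0.22763335 -0.64183465] 21.161819633699082 [ 481.64281555 -192.82347862   67.94110358] [-0.6   0.16  1.99  0.    0.99 -0.59]
[311.14228204 277.14673043]
```

View pics/v6.png

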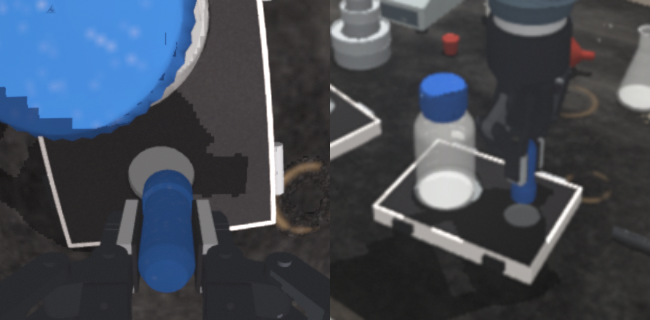

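Request:
jog_arm(
  series="-0.003 0.001 0 -8 1;0 0 0 -8 1;0 0 0 -8 1;0 0 0 -8 1;0 0 -0.006 -8 1;0 0 -0.008 0 1;0 0 -0.006 0 1;0 0 -0.004 0 1;0 0 0 0 1;0 0 0 0 1",
)

```text
time_s: 17.6
eef_pos: [477.9, -191.7, 43.7]
tcp_rot: [[-0.647, -0.0, 0.762], [-0.762, 0.0, -0.647], [-0.0, -1.0, -0.0]]
contact_force: [0.9, -0.2, -1.5]
gripper_width: 21.2
```

Request:
jog_arm(
  series="0 0 -0.001 0 1;0 0 -0.001 0 1;0 0 -0.001 0 1;0 0 -0.001 0 1;0 0 0 0 1;0 0 0 0 1;0 0 0 0 1;0 0 0 0 1;0 0 0 0 1;0 0 0 0 1",
)

```text
time_s: 18.6
eef_pos: [477.9, -191.7, 39.8]
tcp_rot: [[-0.648, 0.0, 0.762], [-0.762, -0.0, -0.648], [-0.0, -1.0, 0.0]]
contact_force: [0.6, -0.3, 0.0]
gripper_width: 21.6
```

```bash
python3 - <<'E'
from h import *
st=manip.sense();p=manip.snapshot("wrist")
print(st["contact_force"],st["gripper_width"],st["eef_pos"])
u=wproj(p,[478.5,-192,20],st);print(u);u=u.astype(int)
cv2.imwrite("pics/v7.png",cv2.resize(p["frame"][u[1]-100:u[1]+100,u[0]-130:u[0]+130],None,fx=2,fy=2))
E
```

```text
[ 0.55038073 -0.31893301  0.01931993] 21.604832999534537 [ 477.85184372 -191.67215614   39.8160798 ]
[320.20594482 298.30177915]
```

View pics/v7.png

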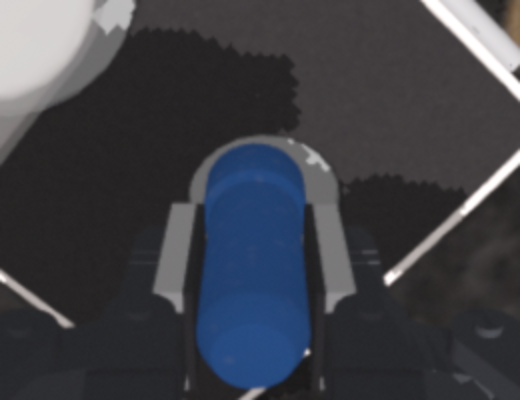

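Request:
jog_arm(
  series="0 0 -0.0007 0 1;0 0 -0.0007 0 1;0 0 -0.0006 0 1;0 0 0 0 1;0 0 0 0 1;0 0 0 0 1;0 0 0 0 1;0 0 0 0 1;0 0 0 0 1;0 0 0 0 1",
)

```text
time_s: 19.65
eef_pos: [478.1, -191.8, 38.7]
tcp_rot: [[-0.648, -0.0, 0.762], [-0.762, 0.0, -0.648], [0.0, -1.0, -0.0]]
contact_force: [-2.2, 1.3, 6.7]
gripper_width: 21.1
```

Request:
jog_arm(
  series="0 0 0 0 0.2;0 0 0 0 -0.2;0 0 0 0 -0.2;0 0 0 0 -0.2;0 0 0 0 -0.2;0 0 0.01 0 -0.2;0 0 0.03 0 -0.2;0 0 0.04 0 -0.2;0 0 0.045 0 -0.2;0 0 0.045 0 -0.2",
)

```text
time_s: 20.65
eef_pos: [477.5, -191.4, 210.1]
tcp_rot: [[-0.648, 0.0, 0.762], [-0.762, -0.0, -0.648], [-0.0, -1.0, 0.0]]
contact_force: [1.0, -0.2, 0.1]
gripper_width: 51.0
```

Request:
jog_arm(
  series="0.018 0.0414 0.003 0 -1;0.018 0.0414 0 0 -1;0.018 0.0414 0 0 -1;0.018 0.0414 0 0 -1;0.018 0.0414 0 0 -1;0.018 0.0414 0 0 -1;0.018 0.0414 0 0 -1;0.018 0.0414 0 0 -1;0.018 0.0414 0 0 -1;0 0 0 0 -1",
)

```text
time_s: 21.65
eef_pos: [640.6, 185.5, 211.3]
tcp_rot: [[-0.644, 0.001, 0.765], [-0.765, 0.001, -0.644], [-0.002, -1.0, -0.0]]
contact_force: [-0.2, -0.4, -0.1]
gripper_width: 85.6
```

Request:
jog_arm(
  series="0 0 0 0 -1;0 0 0 0 -1;0 0 0 0 -1;0 0 0 0 -1;0 0 0 0 -1;0 0 0 0 -1;0 0 0 0 -1;0 0 0 0 -1;0 0 0 0 -1;0 0 0 0 -1",
)

```text
time_s: 22.65
eef_pos: [639.8, 181.0, 210.8]
tcp_rot: [[-0.648, -0.0, 0.762], [-0.762, 0.0, -0.648], [0.0, -1.0, -0.0]]
contact_force: [0.7, -0.1, -0.3]
gripper_width: 85.7
```

```bash
python3 - <<'E'
from h import *
st=manip.sense();p=manip.snapshot("wrist");q=manip.snapshot("scene")
print(st["contact_force"],st["gripper_width"],st["eef_pos"],st["q"].round(2))
cv2.imwrite("pics/w8.png",p["frame"])
for P in([639.5,181.5,115],[639.5,181.5,83],[639.5,181.5,47]):print(wproj(p,P,st))
u=wproj(p,[639.5,181.5,100],st).astype(int);print("crop0",u-[70,70])
cv2.imwrite("pics/c8.png",np.hstack([cv2.resize(p["frame"][u[1]-70:u[1]+70,u[0]-70:u[0]+70],(500,500),interpolation=2),cv2.resize(q["frame"][200:400,260:380],(300,500))]))
E
```

```text
[ 0.66105218 -0.10765811 -0.33768073] 85.66563891037787 [639.83862311 180.98126646 210.7542659 ] [0.11 0.3  1.53 0.   1.31 0.81]
[317.47539242 247.70494321]
[317.45637715 234.02627656]
[317.43881394 221.79937101]
crop0 [247 170]
```

View pics/c8.png

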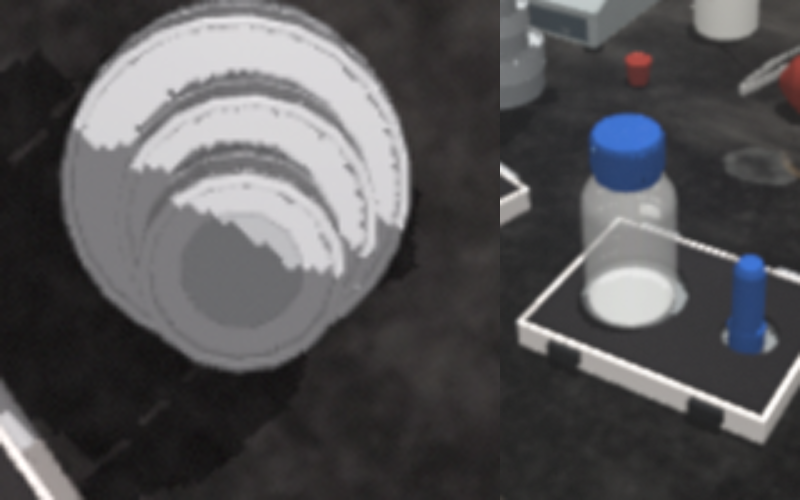

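```bash
python3 - <<'E'
from h import *
st=manip.sense();p=manip.snapshot("wrist")
print("small",wpx(p,(314.5,245.9),st,115),"large",wpx(p,(313.4,222.6),st,46))
E
```

```text
small [638.78834663 183.76237397 115.        ] large [636.2221963 182.9695169  46.       ]
```

Request:
jog_arm(
  series="-0.001 0.0025 -0.02 0 -1;0 0 -0.025 0 -1;0 0 -0.025 0 -1;0 0 -0.02 0 -1;0 0 -0.015 0 -1;0 0 -0.01 0 -1;0 0 -0.007 0 -1;0 0 -0.004 0 -1;0 0 0 0 -1;0 0 0 0 -1",
  force=25,
)

```text
time_s: 23.8
eef_pos: [639.4, 183.5, 85.6]
tcp_rot: [[-0.648, 0.001, 0.762], [-0.762, 0.0, -0.648], [-0.001, -1.0, 0.001]]
contact_force: [1.1, 0.7, 0.1]
gripper_width: 85.7
```

Request:
jog_arm(
  series="0 0 0 0 0;0 0 0 0 0.3;0 0 0 0 1;0 0 0 0 1;0 0 0 0 1;0 0 0 0 1;0 0 0 0 1;0 0 0 0 1;0 0 0 0 1;0 0 0 0 1",
)

```text
time_s: 24.8
eef_pos: [639.1, 183.4, 85.2]
tcp_rot: [[-0.648, 0.001, 0.762], [-0.762, 0.0, -0.648], [-0.0, -1.0, 0.0]]
contact_force: [-0.3, -1.6, 4.5]
gripper_width: 38.7
```

Request:
jog_arm(
  series="0 0 0.005 0 1;0 0 0.01 0 1;0 0 0.015 0 1;0 0 0 0 1;0 0 0 0 1;0 0 0 0 1;0 0 0 0 1;0 0 0 0 1;0 0 0 0 1;0 0 0 0 1",
)

```text
time_s: 25.8
eef_pos: [638.7, 183.4, 114.6]
tcp_rot: [[-0.648, -0.0, 0.762], [-0.762, -0.0, -0.648], [0.0, -1.0, -0.0]]
contact_force: [0.4, 1.0, -0.7]
gripper_width: 38.4
```

```bash
python3 - <<'E'
from h import *
st=manip.sense();p=manip.snapshot("wrist");q=manip.snapshot("scene")
print(st["contact_force"],st["gripper_width"],st["eef_pos"])
cv2.imwrite("pics/w9.png",p["frame"])
cv2.imwrite("pics/c9.png",np.hstack([p["frame"][130:430,150:480],cv2.resize(q["frame"][150:270,190:320],(325,300))]))
E
```

```text
[ 0.4123364   0.95677544 -0.73681851] 38.435749181932444 [638.73762602 183.41498727 114.57483422]
```

View pics/c9.png

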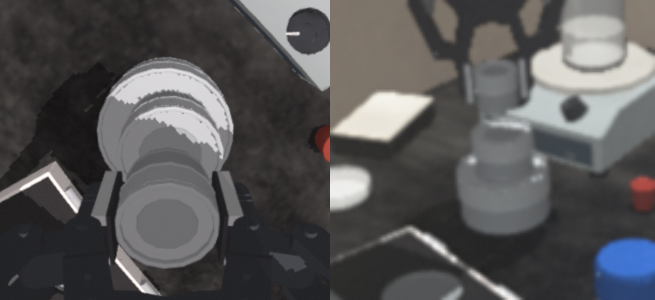

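Request:
jog_arm(
  series="-0.005 -0.033 0 0 1;-0.005 -0.035 0 0 1;-0.005 -0.035 0 0 1;-0.004 -0.03 -0.01 0 1;0 0 -0.03 0 1;0 0 -0.03 0 1;0 0 -0.02 0 1;0 0 -0.01 0 1;0 0 -0.005 0 1;0 0 0 0 1",
)

```text
time_s: 26.9
eef_pos: [620.1, 50.5, 9.9]
tcp_rot: [[-0.648, 0.0, 0.762], [-0.762, -0.0, -0.648], [-0.0, -1.0, 0.0]]
contact_force: [-0.2, -0.3, -0.8]
gripper_width: 38.1
```

Request:
jog_arm(
  series="0 0 -0.001 0 1;0 0 -0.001 0 1;0 0 -0.001 0 1;0 0 -0.0006 0 1;0 0 0 0 1;0 0 0 0 1;0 0 0 0 1;0 0 0 0 1;0 0 0 0 1;0 0 0 0 1",
)

```text
time_s: 27.9
eef_pos: [619.8, 50.4, 6.2]
tcp_rot: [[-0.648, -0.0, 0.762], [-0.762, 0.0, -0.648], [0.0, -1.0, -0.0]]
contact_force: [1.1, -1.0, 0.5]
gripper_width: 38.6
```

Request:
jog_arm(
  series="0 0 -0.0005 0 1;0 0 -0.0005 0 1;0 0 -0.0004 0 1;0 0 0 0 1;0 0 0 0 1;0 0 0 0 1;0 0 0 0 1;0 0 0 0 1;0 0 0 0 1;0 0 0 0 1",
)

```text
time_s: 28.9
eef_pos: [620.0, 50.4, 5.2]
tcp_rot: [[-0.648, 0.0, 0.762], [-0.762, -0.0, -0.648], [-0.0, -1.0, 0.0]]
contact_force: [-3.6, 0.2, 5.3]
gripper_width: 38.3
```

Request:
jog_arm(
  series="0 0 0 0 0.1;0 0 0 0 -0.1;0 0 0 0 -1;0 0 0 0 -1;0 0 0 0 -1;0 0 0.02 0 -1;0 0 0.035 0 -1;0 0 0.035 0 -1;0 0 0.035 0 -1;0 0 0.035 0 -1",
)

```text
time_s: 29.9
eef_pos: [619.6, 50.4, 166.1]
tcp_rot: [[-0.648, -0.0, 0.762], [-0.762, 0.0, -0.648], [-0.0, -1.0, -0.0]]
contact_force: [0.7, -0.5, 0.1]
gripper_width: 85.4
```

Request:
jog_arm(
  series="0.004 0.033 0.015 0 -1;0.004 0.033 0 0 -1;0.004 0.033 0 0 -1;0.006 0.034 0 0 -1;0 0 0 0 -1;0 0 0 0 -1;0 0 0 0 -1;0 0 0 0 -1;0 0 0 0 -1;0 0 0 0 -1",
)

```text
time_s: 30.9
eef_pos: [637.9, 182.8, 179.9]
tcp_rot: [[-0.648, 0.0, 0.761], [-0.761, 0.0, -0.648], [-0.0, -1.0, 0.0]]
contact_force: [0.8, -0.5, 0.1]
gripper_width: 85.3
```

```bash
python3 - <<'E'
from h import *
st=manip.sense();p=manip.snapshot("wrist")
print(st["contact_force"],st["gripper_width"],st["eef_pos"])
cv2.imwrite("pics/w10.png",p["frame"])
for l,z in(("tin_medium",39+44-9),("tin_large",40),("tin_small",35)):
    for r in manip.regions_of("wrist",l)[:2]:
        print(l,round(r["confidence"],2),np.round(r["extent"]))
u=wproj(p,[637,183,70],st).astype(int);print("crop0",u-[80,80])
cv2.imwrite("pics/c10.png",np.hstack([cv2.resize(p["frame"][u[1]-80:u[1]+80,u[0]-80:u[0]+80],(480,480),interpolation=2),cv2.resize(p["frame"][140:460,330:530],(300,480))]))
E
```

```text
[ 0.77997027 -0.52969559  0.08112442] 85.3041452682506 [637.90310242 182.77958973 179.86382873]
tin_medium 0.59 [284. 197. 361. 282.]
tin_large 0.69 [264. 174. 368. 280.]
tin_small 0.7 [370. 312. 415. 363.]
crop0 [237 162]
```

View pics/c10.png

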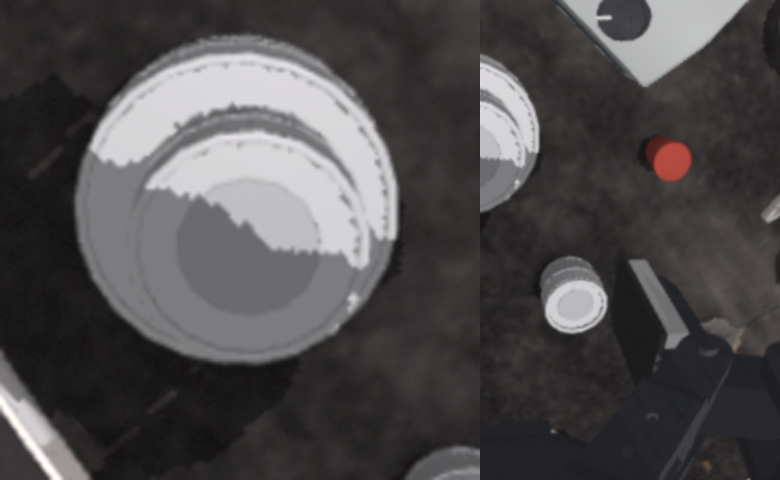

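```bash
python3 - <<'E'
from h import *
st=manip.sense();p=manip.snapshot("wrist")
print("med",wpx(p,(320,244.3),st,81),"large",wpx(p,(315.8,230.7),st,46))
E
```

```text
med [639.73565472 183.77000133  81.        ] large [637.08400757 185.29562539  46.        ]
```

Request:
jog_arm(
  series="0.002 0.001 -0.02 0 -1;0 0 -0.025 0 -1;0 0 -0.025 0 -1;0 0 -0.02 0 -1;0 0 -0.013 0 -1;0 0 -0.01 0 -1;0 0 -0.005 0 -1;0 0 -0.0034 0 -1;0 0 0 0 -1;0 0 0 0 -1",
  force=35,
)

```text
time_s: 32.15
eef_pos: [640.4, 184.5, 59.2]
tcp_rot: [[-0.648, 0.001, 0.762], [-0.762, 0.0, -0.648], [-0.001, -1.0, 0.001]]
contact_force: [-0.4, 0.5, 0.3]
gripper_width: 85.0
```

Request:
jog_arm(
  series="0 0 0 0 -0.3;0 0 0 0 0;0 0 0 0 1;0 0 0 0 1;0 0 0 0 1;0 0 0 0 1;0 0 0 0 1;0 0 0 0 1;0 0 0 0 1;0 0 0 0 1",
)

```text
time_s: 33.15
eef_pos: [640.4, 184.5, 59.2]
tcp_rot: [[-0.648, 0.001, 0.762], [-0.762, 0.0, -0.648], [-0.001, -1.0, 0.001]]
contact_force: [-0.2, 0.2, 6.2]
gripper_width: 53.8
```

Request:
jog_arm(
  series="0 0 0.005 0 1;0 0 0.01 0 1;0 0 0.015 0 1;0 0 0.01 0 1;0 0 0 0 1;0 0 0 0 1;0 0 0 0 1;0 0 0 0 1;0 0 0 0 1;0 0 0 0 1",
)

```text
time_s: 34.15
eef_pos: [639.6, 184.4, 98.0]
tcp_rot: [[-0.648, -0.001, 0.762], [-0.762, -0.0, -0.648], [0.0, -1.0, -0.0]]
contact_force: [-0.2, -0.1, -1.4]
gripper_width: 53.8
```

```bash
python3 - <<'E'
from h import *
st=manip.sense();p=manip.snapshot("wrist");q=manip.snapshot("scene")
print(st["contact_force"],st["gripper_width"],st["eef_pos"])
cv2.imwrite("pics/w11.png",p["frame"])
for P in([637,184.5,47],[483,128,20]):print(wproj(p,P,st))
cv2.imwrite("pics/c11.png",np.hstack([p["frame"][130:430,150:480],cv2.resize(q["frame"][150:270,190:320],(325,300))]))
E
```

```text
[-0.18674228 -0.0807175  -1.43002793] 53.82919644295166 [639.6310251  184.39906736  98.00149458]
[314.9416924  276.32678602]
[219.17026195 417.5722706 ]
```

View pics/c11.png

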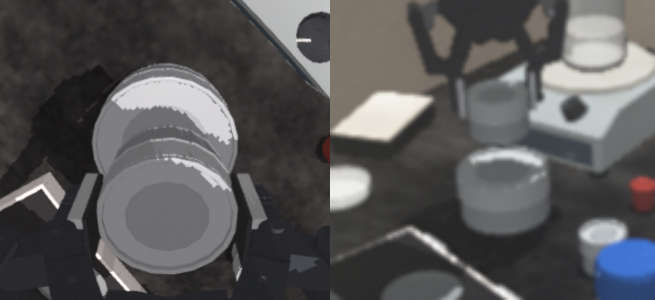

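Request:
jog_arm(
  series="-0.0313 -0.0112 0 0 1;-0.0313 -0.0112 0 0 1;-0.0313 -0.0112 0 0 1;-0.0313 -0.0112 0 0 1;-0.0313 -0.0112 -0.01 0 1;0 0 -0.02 0 1;0 0 -0.017 0 1;0 0 -0.008 0 1;0 0 0 0 1;0 0 0 0 1",
)

```text
time_s: 35.25
eef_pos: [484.0, 128.5, 43.9]
tcp_rot: [[-0.648, 0.001, 0.762], [-0.762, 0.0, -0.648], [-0.001, -1.0, 0.001]]
contact_force: [0.8, -0.1, -0.5]
gripper_width: 54.0
```

```bash
python3 - <<'E'
from h import *
st=manip.sense();p=manip.snapshot("wrist");q=manip.snapshot("scene")
print(st["contact_force"],st["gripper_width"],st["eef_pos"])
u=wproj(p,[483,128.2,20],st);print(u);u=u.astype(int)
cv2.imwrite("pics/c12.png",np.hstack([cv2.resize(p["frame"][u[1]-110:u[1]+70,u[0]-110:u[0]+110],(440,360)),cv2.resize(q["frame"][200:320,160:280],(360,360))]))
E
```

```text
[ 0.79016987 -0.11694251 -0.50860148] 54.00416110733591 [483.99513703 128.50138011  43.94657763]
[317.56531792 296.47548901]
```

View pics/c12.png

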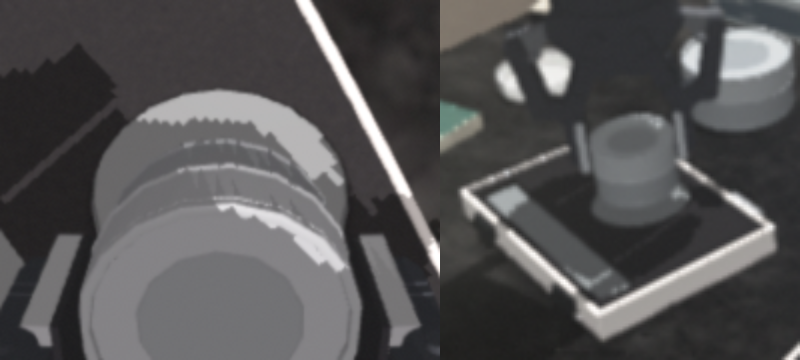

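```bash
python3 - <<'E'
from h import *
st=manip.sense();p=manip.snapshot("wrist")
d=np.array([.648,.762,0])
print(wproj(p,np.array([483,128.2,20])+33*d,st),wproj(p,np.array([483,128.2,10])+33*d,st),wproj(p,np.array([484,128.5,29])+26.5*d,st))
# bright-ish edge profile along column 318
g=cv2.cvtColor(p["frame"],6);print(g[220:275,316].tolist())
E
```

```text
[317.1529011  233.09594032] [317.13379376 227.30960304] [318.42704914 250.80094571]
[61, 62, 62, 61, 61, 61, 61, 61, 60, 59, 81, 140, 180, 183, 183, 184, 183, 184, 183, 183, 183, 182, 174, 138, 112, 105, 104, 104, 104, 104, 104, 104, 104, 104, 105, 123, 142, 138, 108, 101, 100, 95, 95, 94, 94, 94, 95, 105, 136, 170, 144, 125, 121, 119, 119]
```

Request:
jog_arm(
  series="0 0 -0.006 0 1;0 0 -0.005 0 1;0 0 -0.003 0 1;0 0 -0.001 0 1;0 0 -0.001 0 1;0 0 -0.001 0 1;0 0 0 0 1;0 0 0 0 1;0 0 0 0 1;0 0 0 0 1",
)

```text
time_s: 36.4
eef_pos: [483.4, 128.4, 26.5]
tcp_rot: [[-0.648, 0.0, 0.762], [-0.762, 0.0, -0.648], [-0.0, -1.0, 0.0]]
contact_force: [0.5, -0.2, -0.7]
gripper_width: 53.8
```

Request:
jog_arm(
  series="0 0 -0.0007 0 1;0 0 -0.0007 0 1;0 0 -0.0006 0 1;0 0 0 0 1;0 0 0 0 1;0 0 0 0 1;0 0 0 0 1;0 0 0 0 1;0 0 0 0 1;0 0 0 0 1",
)

```text
time_s: 37.4
eef_pos: [483.4, 128.4, 25.2]
tcp_rot: [[-0.648, -0.001, 0.762], [-0.762, -0.0, -0.648], [0.001, -1.0, -0.0]]
contact_force: [-3.9, -1.5, 8.5]
gripper_width: 53.9
```

Request:
jog_arm(
  series="0 0 0 0 -0.4;0 0 0 0 -0.7;0 0 0 0 -1;0 0 0 0 -1;0 0 0 0 -1;0 0 0.02 0 -1;0 0 0.035 0 -1;0 0 0.045 0 -1;0 0 0.045 0 -1;0 0 0.045 0 -1",
)

```text
time_s: 38.4
eef_pos: [482.9, 128.4, 216.1]
tcp_rot: [[-0.648, -0.0, 0.762], [-0.762, 0.0, -0.648], [-0.0, -1.0, -0.0]]
contact_force: [0.7, 0.1, 1.2]
gripper_width: 85.3
```

Request:
jog_arm(
  series="0.0043 -0.0465 0 4.5 -1;0.0043 -0.0465 0 4.5 -1;0.0043 -0.0465 0 4.5 -1;0.0043 -0.0465 0 4.5 -1;0.0043 -0.0465 0 4.5 -1;0.0043 -0.0465 0 4.5 -1;0.0043 -0.0465 0 4.5 -1;0.0043 -0.0465 0 4.5 -1;0.0043 -0.0465 0 4.5 -1;0.0043 -0.0465 0 4.5 -1",
)

```text
time_s: 39.4
eef_pos: [526.1, -338.5, 214.2]
tcp_rot: [[0.084, -0.0, 0.996], [-0.996, 0.0, 0.084], [-0.0, -1.0, -0.0]]
contact_force: [0.5, 0.9, 0.5]
gripper_width: 85.6
```

Request:
jog_arm(
  series="0 0 -0.03 0 -0.5;0 0 -0.03 0 -0.5;0 0 0 0 -0.5;0 0 0 0 -0.5;0 0 0 0 -0.5;0 0 0 0 -0.5;0 0 0 0 -0.5;0 0 0 0 -0.5;0 0 0 0 -0.5;0 0 0 0 -0.5",
)

```text
time_s: 40.4
eef_pos: [526.4, -336.5, 154.5]
tcp_rot: [[0.081, 0.0, 0.997], [-0.997, -0.0, 0.081], [0.0, -1.0, 0.0]]
contact_force: [-0.2, -0.2, 0.2]
gripper_width: 64.1
```

```bash
python3 - <<'E'
from h import *
st=manip.sense();p=manip.snapshot("wrist");q=manip.snapshot("scene");manip.snapshot("top")
print(st["contact_force"],st["gripper_width"],st["eef_pos"],st["tcp_rot"].round(3).tolist(),st["q"].round(2))
cv2.imwrite("pics/w13.png",p["frame"])
print(wproj(p,[527,-340,7],st))
for r in manip.regions_of("wrist","pen")[:2]:
    c=max(cv2.findContours(r["region"].astype(np.uint8),0,1)[0],key=cv2.contourArea)
    w=np.array([wpx(p,k[0],st,7)[:2] for k in c],np.float32);print(r["confidence"],r["extent"],cv2.minAreaRect(w))
cv2.imwrite("pics/c13.png",np.hstack([cv2.resize(p["frame"],(480,360)),cv2.resize(q["frame"][180:320,160:280],(309,360))]))
E
```

```text
[-0.16903853 -0.19753312  0.22303176] 64.05711334609433 [ 526.35772553 -336.54430006  154.50527092] [[0.081, 0.0, 0.997], [-0.997, -0.0, 0.081], [0.0, -1.0, 0.0]] [-0.75  0.26  1.68 -0.    1.2  -0.83]
[317.84909768 232.16030534]
0.89 [312.1, 148.3, 326.1, 313.6] ((526.381591796875, -342.49267578125), (13.401068687438965, 136.18641662597656), 4.991989612579346)
```

View pics/c13.png

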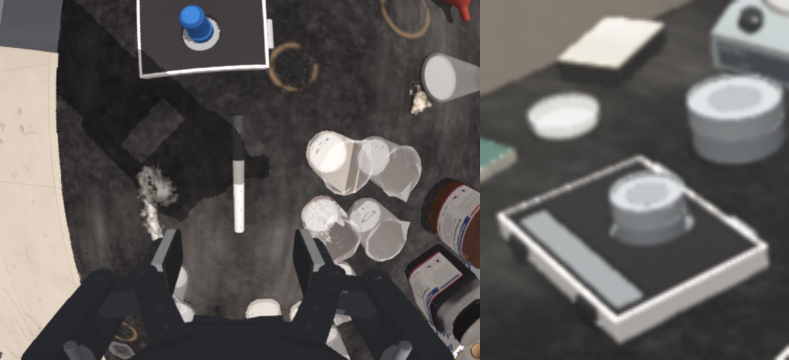

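Request:
jog_arm(
  series="0 -0.0055 -0.02 0 -0.5;0 0 -0.025 0 -0.5;0 0 -0.025 0 -0.5;0 0 -0.025 0 -0.5;0 0 -0.025 0 -0.5;0 0 -0.015 0 -0.5;0 0 -0.008 0 -0.5;0 0 -0.004 0 -0.5;0 0 -0.001 0 -0.5;0 0 0 0 0",
  force=30,
)

```text
time_s: 41.6
eef_pos: [526.9, -342.6, 7.4]
tcp_rot: [[0.081, 0.001, 0.997], [-0.997, -0.001, 0.081], [0.001, -1.0, 0.001]]
contact_force: [-0.3, -0.6, 0.5]
gripper_width: 50.9
```

Request:
jog_arm(
  series="0 0 0 0 0.5;0 0 0 0 1;0 0 0 0 1;0 0 0 0 1;0 0 0 0 1;0 0 0 0 1;0 0 0 0 1;0 0 0 0 1;0 0 0 0 1;0 0 0 0 1",
)

```text
time_s: 42.6
eef_pos: [526.8, -342.5, 7.1]
tcp_rot: [[0.081, 0.001, 0.997], [-0.997, -0.001, 0.081], [0.001, -1.0, 0.001]]
contact_force: [-0.8, 0.4, 5.2]
gripper_width: 11.6
```

Request:
jog_arm(
  series="0 0 0.01 0 1;0 0 0.02 0 1;0 0 0.02 0 1;0 0 0.02 0 1;0 0 0 0 1;0 0 0 0 1;0 0 0 0 1;0 0 0 0 1;0 0 0 0 1;0 0 0 0 1",
)

```text
time_s: 43.6
eef_pos: [526.1, -341.8, 75.7]
tcp_rot: [[0.081, -0.001, 0.997], [-0.997, 0.001, 0.081], [-0.001, -1.0, -0.001]]
contact_force: [-0.2, -0.6, 0.2]
gripper_width: 11.5
```

```bash
python3 - <<'E'
from h import *
st=manip.sense();p=manip.snapshot("wrist")
print(st["contact_force"],st["gripper_width"],st["eef_pos"],st["q"].round(2))
cv2.imwrite("pics/w14.png",p["frame"])
for z in(7,75):
  for r in manip.regions_of("wrist","pen")[:1]:
    c=max(cv2.findContours(r["region"].astype(np.uint8),0,1)[0],key=cv2.contourArea)
    w=np.array([wpx(p,k[0],st,z)[:2] for k in c],np.float32);print(r["confidence"],r["extent"],cv2.minAreaRect(w))
E
```

```text
[-0.19318036 -0.61278641  0.21397551] 11.502634138158681 [ 526.08044049 -341.82704708   75.741083  ] [-0.76  0.37  1.71  0.    1.06 -0.84]
0.55 [302.9, 164.5, 334.3, 427.7] ((528.280517578125, -381.4308166503906), (19.7847843170166, 198.70155334472656), 4.502201080322266)
0.55 [302.9, 164.5, 334.3, 427.7] ((525.3828735351562, -342.3085021972656), (13.4146728515625, 134.72555541992188), 4.5022783279418945)
```

Request:
jog_arm(
  series="0 0 0.04 0 1;0 0 0.04 0 1;-0.0106 0.0482 0.04 -1.5 1;-0.0106 0.0482 0 -1.5 1;-0.0106 0.0482 0 -1.5 1;-0.0106 0.0482 0 -1.5 1;-0.0106 0.0482 0 -1.5 1;-0.0106 0.0482 0 -1.5 1;-0.0106 0.0482 0 -1.5 1;-0.0106 0.0482 0 -1.5 1",
)

```text
time_s: 44.75
eef_pos: [443.1, 35.0, 188.1]
tcp_rot: [[-0.13, 0.001, 0.992], [-0.992, -0.0, -0.13], [-0.0, -1.0, 0.001]]
contact_force: [0.6, -0.4, 0.4]
gripper_width: 11.8
```

```bash
python3 - <<'E'
from h import *
st=manip.sense();print(st["eef_pos"],st["gripper_width"],st["q"].round(2),np.degrees(np.arctan2(st["tcp_rot"][1,2],st["tcp_rot"][0,2])))
E
```

```text
[443.06476875  34.98858251 188.13909268] 11.817373075861846 [-0.18 -0.22  2.11  0.    1.25 -0.05] -7.460185291652436
```

Request:
jog_arm(
  series="-0.0107 0.0482 0 -1.5 1;-0.0107 0.0482 0 -1.5 1;0 0 -0.03 0 1;0 0 -0.04 0 1;0 0 -0.035 0 1;0 0 -0.02 0 1;0 0 0 0 1;0 0 0 0 1;0 0 0 0 1;0 0 0 0 1",
)

```text
time_s: 45.75
eef_pos: [423.7, 129.7, 64.5]
tcp_rot: [[-0.18, 0.003, 0.984], [-0.984, 0.0, -0.18], [-0.001, -1.0, 0.003]]
contact_force: [-0.2, -0.4, -0.6]
gripper_width: 11.8
```

```bash
python3 - <<'E'
from h import *
st=manip.sense();p=manip.snapshot("wrist")
print(st["contact_force"],st["eef_pos"],st["gripper_width"],st["q"].round(2),np.degrees(np.arctan2(st["tcp_rot"][1,2],st["tcp_rot"][0,2])))
a=np.radians(-10.5);X=np.array([np.cos(a),np.sin(a),0]);Y=np.array([-np.sin(a),np.cos(a),0]);c=np.array([420,140,20.])
f=p["frame"].copy();cv2.imwrite("pics/w15.png",f)
q=np.array([wproj(p,c+i*12*X+j*77.5*Y,st) for i,j in((-1,-1),(1,-1),(1,1),(-1,1))]);print(q.round())
cv2.polylines(f,[q.round().astype(int)],True,(0,0,255),1)
cv2.imwrite("pics/c15.png",cv2.resize(f[60:460,140:500],(720,600)) if 0 else cv2.resize(f[60:460,120:520],(600,600)))
E
```

```text
[-0.18968078 -0.37792403 -0.58614654] [423.73867342 129.68391509  64.47257882] 11.758714172548167 [ 0.04 -0.01  2.18 -0.    0.97  0.22] -10.36782050541935
[[290. 377.]
 [328. 377.]
 [331. 116.]
 [283. 116.]]
```

View pics/c15.png

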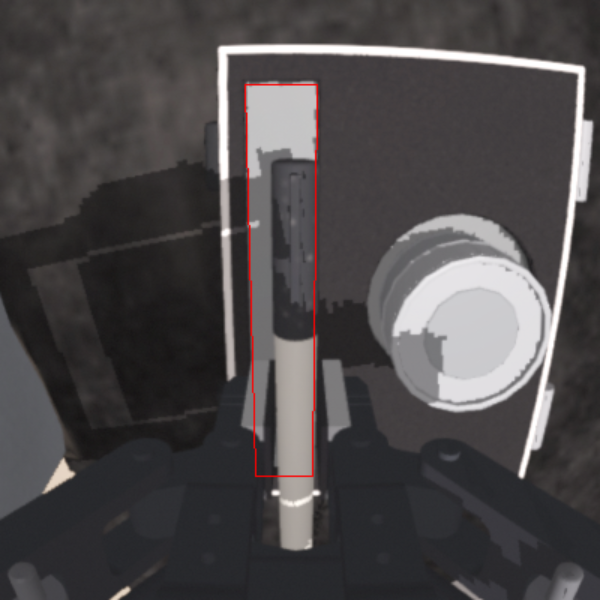

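Request:
jog_arm(
  series="-0.0035 0.0105 0 0 1;0 0 -0.01 0 1;0 0 -0.012 0 1;0 0 -0.01 0 1;0 0 -0.005 0 1;0 0 -0.002 0 1;0 0 0 0 1;0 0 0 0 1;0 0 0 0 1;0 0 0 0 1",
)

```text
time_s: 46.8
eef_pos: [419.2, 140.2, 24.2]
tcp_rot: [[-0.18, 0.001, 0.984], [-0.984, 0.0, -0.18], [-0.0, -1.0, 0.001]]
contact_force: [-0.3, -1.0, -0.2]
gripper_width: 11.5
```

```bash
python3 - <<'E'
from h import *
st=manip.sense();p=manip.snapshot("wrist")
print(st["eef_pos"],st["contact_force"])
for r in manip.regions_of("wrist","pen")[:1]:
    c=max(cv2.findContours(r["region"].astype(np.uint8),0,1)[0],key=cv2.contourArea)
    w=np.array([wpx(p,k[0],st,st["eef_pos"][2])[:2] for k in c],np.float32);print(r["confidence"],r["extent"],cv2.minAreaRect(w))
E
```

```text
[419.21503075 140.17671137  24.23471351] [-0.33615409 -0.97560739 -0.16462374]
0.79 [301.0, 163.7, 335.6, 430.1] ((418.35150146484375, 140.15774536132812), (134.1011962890625, 12.79168701171875), 79.56764221191406)
```

Pen is over its slot, aligned; lower to contact.

Request:
jog_arm(
  series="0.001 0 -0.001 0 1;0 0 -0.0005 0 1;0 0 -0.0005 0 1;0 0 0 0 1;0 0 0 0 1;0 0 0 0 1;0 0 0 0 1;0 0 0 0 1;0 0 0 0 1;0 0 0 0 1",
)

```text
time_s: 47.9
eef_pos: [420.0, 140.2, 22.1]
tcp_rot: [[-0.18, -0.0, 0.984], [-0.984, -0.0, -0.18], [0.0, -1.0, -0.0]]
contact_force: [-1.3, -0.2, 5.0]
gripper_width: 11.8
```

Request:
jog_arm(
  series="0 0 0 0 0.6;0 0 0 0 0.3;0 0 0 0 0.3;0 0 0 0 0.3;0 0 0.01 0 0.3;0 0 0.03 0 0.3;0 0 0.04 0 0.3;0 0 0.045 0 0.3;0.04 -0.018 0 0 -1;0.04 -0.018 0 0 -1",
)

```text
time_s: 48.9
eef_pos: [502.4, 104.1, 151.5]
tcp_rot: [[-0.178, 0.009, 0.984], [-0.984, -0.0, -0.178], [-0.001, -1.0, 0.009]]
contact_force: [-0.2, 0.3, 0.7]
gripper_width: 58.1
```

Request:
jog_arm(
  series="0.04 -0.018 0 0 -1;0.04 -0.018 0 0 -1;0.035 -0.018 0 0 -1;0 0 0 0 -1;0 0 0 0 -1;0 0 0 0 -1;0 0 0 0 -1;0 0 0 0 -1;0 0 0 0 -1;0 0 0 0 -1",
)

```text
time_s: 49.9
eef_pos: [614.7, 50.4, 147.1]
tcp_rot: [[-0.18, 0.0, 0.984], [-0.984, -0.0, -0.18], [-0.0, -1.0, 0.0]]
contact_force: [1.1, 0.3, -0.9]
gripper_width: 85.5
```

```bash
python3 - <<'E'
from h import *
st=manip.sense();p=manip.snapshot("wrist");cv2.imwrite("pics/w16.png",p["frame"])
print(st["eef_pos"],st["contact_force"],st["gripper_width"])
print("pred",wproj(p,[619.5,50.5,35],st),wproj(p,[637,184.5,47],st))
for l in("tin_small","tin_large","tin_medium","pen"):
  for r in manip.regions_of("wrist",l)[:2]: print(l,round(r["confidence"],2),np.round(r["extent"]))
u=wproj(p,[619.5,50.5,35],st);g=cv2.GaussianBlur(cv2.cvtColor(p["frame"],6),(0,0),1)
x,y=(u-45).astype(int);c=cv2.HoughCircles(g[y:y+90,x:x+90],cv2.HOUGH_GRADIENT,1.0,4,param1=80,param2=12,minRadius=14,maxRadius=34)
if c is not None:
    for k in c[0][:5]:print(k+[x,y,0],wpx(p,k[:2]+[x,y],st,35))
E
```

```text
[614.69679981  50.41532865 147.08405116] [ 1.09037141  0.3332003  -0.94601347] 85.46524503555443
pred [324.33473644 240.00936298] [314.51025957  44.13377943]
tin_small 0.64 [129. 343. 279. 434.]
tin_small 0.6 [298. 205. 353. 265.]
tin_large 0.69 [250.   0. 376. 111.]
tin_medium 0.58 [ 90. 140. 169. 218.]
tin_medium 0.54 [141. 384. 230. 479.]
pen 0.8 [ 63.  98.  88. 257.]
[323.5        235.5         29.60000038] [619.50026563  53.94562386  35.        ]
[323.5        241.5         28.60000038] [618.71336323  49.4984664   35.        ]
[327.5 235.5  31.5] [622.31943334  53.43265958  35.        ]
[323.5 228.5  24. ] [620.40961634  59.07871865  35.        ]
[318.5        238.5         23.20000076] [615.57626273  52.37125083  35.        ]
```

Request:
jog_arm(
  series="0.005 0 -0.02 0 -1;0 0 -0.025 0 -1;0 0 -0.025 0 -1;0 0 -0.025 0 -1;0 0 -0.02 0 -1;0 0 -0.014 0 -1;0 0 -0.008 0 -1;0 0 -0.004 0 -1;0 0 -0.001 0 -1;0 0 0 0 0",
  force=25,
)

```text
time_s: 51.15
eef_pos: [620.6, 50.1, 5.7]
tcp_rot: [[-0.18, 0.002, 0.984], [-0.984, -0.0, -0.18], [-0.0, -1.0, 0.001]]
contact_force: [-1.4, 0.0, 0.1]
gripper_width: 73.1
```

Request:
jog_arm(
  series="0 0 0 0 0.3;0 0 0 0 1;0 0 0 0 1;0 0 0 0 1;0 0 0 0 1;0 0 0 0 1;0 0 0 0 1;0 0 0 0 1;0 0 0 0 1;0 0 0 0 1",
)

```text
time_s: 52.15
eef_pos: [620.4, 50.1, 5.6]
tcp_rot: [[-0.18, 0.001, 0.984], [-0.984, -0.0, -0.18], [-0.0, -1.0, 0.001]]
contact_force: [-0.4, -0.1, 5.1]
gripper_width: 38.5
```

Request:
jog_arm(
  series="0 0 0.01 0 1;0 0 0.025 0 1;0 0 0.025 0 1;0 0 0.02 0 1;0 0 0 0 1;0 0 0 0 1;0 0 0 0 1;0 0 0 0 1;0 0 0 0 1;0 0 0 0 1",
)

```text
time_s: 53.15
eef_pos: [619.5, 50.2, 84.2]
tcp_rot: [[-0.18, -0.001, 0.984], [-0.984, 0.0, -0.18], [0.0, -1.0, -0.001]]
contact_force: [0.7, -0.7, -0.8]
gripper_width: 38.4
```

Request:
jog_arm(
  series="0.0045 0.0335 0 0 1;0.0045 0.0335 0 0 1;0.0045 0.0335 0 0 1;0.004 0.0335 0 0 1;0 0 -0.015 0 1;0 0 -0.01 0 1;0 0 -0.005 0 1;0 0 0 0 1;0 0 0 0 1;0 0 0 0 1",
)

```text
time_s: 54.15
eef_pos: [637.9, 183.6, 55.5]
tcp_rot: [[-0.181, 0.001, 0.984], [-0.984, 0.0, -0.181], [-0.0, -1.0, 0.001]]
contact_force: [0.5, -0.2, -0.6]
gripper_width: 38.3
```

```bash
python3 - <<'E'
from h import *
st=manip.sense();p=manip.snapshot("wrist");cv2.imwrite("pics/w17.png",p["frame"])
print(st["eef_pos"],st["contact_force"],st["gripper_width"])
d=np.array([.18,.984,0]);e=np.array([.984,-.18,0]);c=np.array([637,184.5,47])
for k in(-42*e,42*e,42*d):print("rim",wproj(p,c+k,st).round())
for r in manip.regions_of("wrist","tin_large")[:2]: print(round(r["confidence"],2),np.round(r["extent"]))
E
```

```text
[637.94022694 183.55064437  55.50668419] [ 0.53941094 -0.22234411 -0.64207263] 38.27524610648382
rim [226. 308.]
rim [406. 308.]
rim [316. 220.]
0.64 [227. 204. 402. 329.]
```

Request:
jog_arm(
  series="0 0 -0.002 0 1;0 0 -0.001 0 1;0 0 -0.001 0 1;0 0 -0.0005 0 1;0 0 -0.0005 0 1;0 0 0 0 1;0 0 0 0 1;0 0 0 0 1;0 0 0 0 1;0 0 0 0 1",
)

```text
time_s: 55.25
eef_pos: [637.4, 184.2, 49.9]
tcp_rot: [[-0.18, 0.0, 0.984], [-0.984, -0.0, -0.18], [-0.0, -1.0, 0.0]]
contact_force: [1.2, -0.7, -1.6]
gripper_width: 38.3
```

Request:
jog_arm(
  series="0 0 -0.0007 0 1;0 0 -0.0006 0 1;0 0 -0.0004 0 1;0 0 0 0 1;0 0 0 0 1;0 0 0 0 1;0 0 0 0 1;0 0 0 0 1;0 0 0 0 1;0 0 0 0 1",
)

```text
time_s: 56.25
eef_pos: [637.7, 184.2, 49.6]
tcp_rot: [[-0.18, 0.0, 0.984], [-0.984, -0.0, -0.18], [0.0, -1.0, 0.0]]
contact_force: [-4.0, -0.9, 7.2]
gripper_width: 38.2
```

Contact; release, rise and back away to the start side for the checks.

Request:
jog_arm(
  series="0 0 0 0 0.05;0 0 0 0 -0.2;0 0 0 0 -0.2;0 0 0 0 -0.2;0 0 0 0 -0.2;0 0 0.01 0 -0.2;0 0 0.03 0 -0.2;0 0 0.04 0 -0.2;0 0 0.04 0 -0.2;0 0 0.04 0 -0.2",
)

```text
time_s: 57.25
eef_pos: [637.3, 184.2, 210.6]
tcp_rot: [[-0.18, 0.001, 0.984], [-0.984, 0.0, -0.18], [-0.0, -1.0, 0.001]]
contact_force: [0.2, -0.0, -0.3]
gripper_width: 50.7
```

Request:
jog_arm(
  series="-0.03 -0.035 0 0 -0.2;-0.03 -0.035 0 0 -0.2;-0.03 -0.035 0 0 -0.2;-0.03 -0.035 0 0 -0.2;0 0 0.03 0 -0.2;0 0 0 0 -0.2;0 0 0 0 -0.2;0 0 0 0 -0.2;0 0 0 0 -0.2;0 0 0 0 -0.2",
)

```text
time_s: 58.25
eef_pos: [517.3, 44.6, 237.4]
tcp_rot: [[-0.179, -0.001, 0.984], [-0.984, 0.0, -0.179], [0.0, -1.0, -0.001]]
contact_force: [-0.3, -0.0, 0.1]
gripper_width: 51.2
```

```bash
python3 - <<'E'
from h import *
st=manip.sense();p=manip.snapshot("wrist");cv2.imwrite("pics/w18.png",p["frame"])
t=manip.snapshot("top");s=manip.snapshot("scene")
print(st["eef_pos"],st["contact_force"])
def sproj(S,P):
    T=np.array(S["camera_from_world"]);q=np.array(S["K"])@(T@np.r_[P,1])[:3];return q[:2]/q[2]
box={"bottle":([467,-106.7,10],63,141),"tube":([478,-192,10],25,68),"tin_medium":([483.4,128.4,10],56,39),"tin_small":([637.5,184.2,44],40,35),"tin_large":([637,184.5,0],84,47),"dish":([563,335,0],64,16),"flask":([760,-188,0],63,105)}
for n,S in(("scene",s),("top",t),("wrist",p)):
  for l,(b,dia,h) in box.items():
    a=np.linspace(0,6.28,24);P=[np.array(b)+[dia/2*np.cos(k),dia/2*np.sin(k),z] for k in a for z in(0,h)]
    q=np.array([wproj(p,x,st) if n=="wrist" else sproj(S,x) for x in P])
    print(n,l,"expect",np.r_[q.min(0),q.max(0)].round().astype(int),[(np.round(r["extent"]).astype(int).tolist(),round(r["confidence"],2)) for r in manip.find_in(n,l)[:2]])
for n,S in(("top",t),("wrist",p)):
  for r in manip.regions_of(n,"pen")[:1]:
    c=max(cv2.findContours(r["region"].astype(np.uint8),0,1)[0],key=cv2.contourArea)
    print(n,"pen",r["confidence"],cv2.minAreaRect(np.array([(wpx(p,k[0],st,22) if n=="wrist" else px2w(S,k[0],22))[:2] for k in c],np.float32)))
E
```

```text
[517.27194743  44.56428897 237.40961253] [-0.30415667 -0.04816052  0.08319067]
scene bottle expect [292 240 332 332] [([293, 243, 331, 332], 0.85)]
scene tube expect [351 299 368 342] [([349, 302, 368, 343], 0.77), ([292, 246, 331, 331], 0.71)]
scene tin_medium expect [210 245 241 277] [([210, 248, 239, 273], 0.6)]
scene tin_small expect [249 199 268 221] [([250, 200, 270, 224], 0.76)]
scene tin_large expect [240 208 278 243] [([242, 208, 278, 244], 0.87)]
scene dish expect [178 215 207 234] [([179, 217, 208, 233], 0.85)]
scene flask expect [415 211 452 271] [([419, 219, 448, 269], 0.66)]
top bottle expect [356 293 387 323] [([354, 298, 384, 325], 0.89), ([233, 228, 266, 259], 0.49)]
top tube expect [398 298 412 310] []
top tin_medium expect [259 293 284 317] [([263, 291, 285, 310], 0.58)]
top tin_small expect [237 231 256 250] [([240, 233, 258, 248], 0.6)]
top tin_large expect [230 225 267 262] [([234, 226, 268, 262], 0.79)]
top dish expect [176 262 203 288] [([175, 265, 199, 293], 0.91)]
top flask expect [384 170 415 206] [([387, 174, 410, 204], 0.9)]
wrist bottle expect [256 316 328 448] [([259, 318, 323, 426], 0.73)]
wrist tube expect [310 384 332 436] [([312, 388, 331, 428], 0.77), ([505, 326, 571, 397], 0.61)]
wrist tin_medium expect [232 101 297 163] [([234, 104, 294, 167], 0.95)]
wrist tin_small expect [400  16 455  68] [([401, 19, 458, 65], 0.86)]
wrist tin_large expect [369   3 464  94] [([371, 3, 462, 93], 0.68)]
wrist dish expect [279 -94 343 -39] []
wrist flask expect [502 323 581 409] [([508, 326, 570, 399], 0.89)]
wrist pen 0.57 ((419.3908996582031, 140.07241821289062), (134.15475463867188, 12.650054931640625), 79.72843933105469)
```

Everything is where expected, and the gripper is clear.

```bash
python3 -c "
from bench import manip
print(manip.sign_off())"
```

```text
the job is handed in; nothing more can be done
None
```

Both kits are made up and the job is handed in, at about 59 s of the 144 s allowed.

- **Water case:** the blue-capped bottle and the blue tube stand upright in their round pockets.
- **Soil case:** the middle tin stands in its round pocket and the pen lies in the slot. I measured the pen at (419, 140) mm, with the slot centre at about (420, 140) mm and the same direction to within half a degree.
- **Stack:** the small tin waited on the bench while I placed the middle tin and the pen. It now stands on the large tin, about central inside the rim.
- **Handling:** I lowered each thing until the wrist force rose slightly, to between 5 and 9 N, and only then opened the gripper.

**Last checks:** the scene, top and wrist cameras show the tins, bottle, dish and flask within a few pixels of where they should be. The dish and flask did not move. The gripper was clear of everything, with no force on it.

**Checks that failed or are weaker:**
- The top camera did not detect the tube or the pen at the end. The scene and wrist cameras confirm the tube, but only the wrist camera confirms the pen.
- The wrist camera did not see the dish, which was out of its view.
- I had used all 16 picture views by then, so these last checks are numerical, and I did not look at a final picture.

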